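# Charge the mill jar with one row of grinding balls

## Task

Charge the mill jar with exactly one row of grinding balls. Lift the counting tray by its swivelling bail, set it level on the loading stand with its front foot rod down in the V groove and its low lip towards the jar, and let go; then take it by the wooden rear handle and tip it up on that rod just far enough for only the front row of three balls to roll over the lip into the jar. Lower the tray level onto its rests again and let go, with the other six balls still in their rows and the loose things about the bench left where they are.

Things in the scene. Friction and masses are not known exactly. Their poses are not given: they have to be found in the camera images.
- tray: Aluminium ball-counting tray, 88 mm long (x), 89 mm wide, 0.35 kg empty. Its +x is the pouring end, z up. Origin under its centre at the level of its feet: two cross rods, 8 mm thick, 80 mm long, centred at z = 4 mm, x = +20 (front) and -38 mm (rear). Floor top z = 19 mm, side and rear walls to 39 mm. Three cross rows of three balls, centred at x = +28.5, 0, -28.5 mm, with 6 mm high ridges between.
- tray_lip (a point): Middle of the top of the tray's front lip (tray x = +43, z = 21 mm), which is only 1.8 mm high, 3 mm thick. Tipped slowly nose down, a ball rolls over this lip at about 32 degrees of tilt; over a ridge between the rows only at about 60 degrees.
- tray_bail_mid (a point): Middle of the bail's grip: a freely spinning rubber sleeve, 16 mm diameter, 70 mm long along the tray's y, on a rigid bridge over the tray at tray x = -10, z = 78 mm, above the centre of mass. The tray hangs level under it and cannot be tipped by it. Ball tops lie 35 mm below its axis.
- tray_handle_mid (a point): Grip point of the tray's wooden rear handle: a straight bar 16 mm wide (y), 24 mm tall (z), sticking out backwards (tray -x) from x = -44 to -126 mm (its wooden part from -54 mm), rigid with the tray. This point is at tray x = -94, z = 29 mm, in the middle of the bar's section.
- tray_pivot (a point): Middle of the axis of the tray's front foot rod (tray x = +20, z = 4 mm): the line the tray tips about on the stand.
- stand: Steel loading stand, fixed, its rests smooth. +x is the pouring direction, z up; origin on the bench under the groove. A 90 degree V groove along y (100 mm long, mouth 20 mm wide, top edges at z = 118 mm) takes the tray's front rod; a flat rest at x = -45 to -71, z = 110 mm takes the rear rod. The seated tray is level, its origin at stand x = -20, z = 110 mm, its +x along the stand's +x.
- stand_groove (a point): Where the middle of the front rod's axis lies when the tray is seated: stand x = 0, y = 0, z = 114 mm.
- jar: Open steel mill jar, fixed on the stand in front of the groove, 124 mm across, mouth 116 mm, 82 mm tall, wall 4 mm. Origin: centre of its underside, at stand x = +67, z = 10 mm; its rim is at stand z = 92 mm, below the seated tray's lip.
- front1_center (a point): Centre of a white ceramic grinding ball, 24 mm diameter, 26 g, starting in the front row of the tray (tray x = +28.5 mm, centre at tray z = 31 mm).
- front2_center (a point): Centre of a white ceramic grinding ball, 24 mm diameter, 26 g, starting in the front row of the tray (tray x = +28.5 mm, centre at tray z = 31 mm).
- front3_center (a point): Centre of a white ceramic grinding ball, 24 mm diameter, 26 g, starting in the front row of the tray (tray x = +28.5 mm, centre at tray z = 31 mm).
- middle1_center (a point): Centre of a white ceramic grinding ball, 24 mm diameter, 26 g, starting in the middle row of the tray (tray x = 0 mm, centre at tray z = 31 mm).
- middle2_center (a point): Centre of a white ceramic grinding ball, 24 mm diameter, 26 g, starting in the middle row of the tray (tray x = 0 mm, centre at tray z = 31 mm).
- middle3_center (a point): Centre of a white ceramic grinding ball, 24 mm diameter, 26 g, starting in the middle row of the tray (tray x = 0 mm, centre at tray z = 31 mm).
- back1_center (a point): Centre of a white ceramic grinding ball, 24 mm diameter, 26 g, starting in the back row of the tray (tray x = -28.5 mm, centre at tray z = 31 mm).
- back2_center (a point): Centre of a white ceramic grinding ball, 24 mm diameter, 26 g, starting in the back row of the tray (tray x = -28.5 mm, centre at tray z = 31 mm).
- back3_center (a point): Centre of a white ceramic grinding ball, 24 mm diameter, 26 g, starting in the back row of the tray (tray x = -28.5 mm, centre at tray z = 31 mm).
- pigment: Bystander: lidded pigment jar, 60 mm across, 85 mm tall; origin under its middle.
- testcube: Bystander: concrete test cube, 50 mm; origin under its middle.
- hammer: Bystander: hammer with a wooden handle, lying flat; origin under its middle.
- spatula: Bystander: spatula, lying flat; origin under its middle.
- tray_bail: The bail's rubber sleeve as a body; origin at the middle of its axis (same point as point tray_bail_mid); it spins about its y.
- tray_handle: The rear handle as a body, axes as the tray's; origin in the middle of its section at tray x = -56, z = 29 mm.
There are look-alikes about, which are no part of the job. Leave any blue, green or turquoise look-alike of the tray alone.

How it is judged:
By the outcome, as a careful person would: the job done as asked, in the order asked, and still so for the second after the job is handed in, with the robot touching nothing.
It also fails if it takes over 67 s, if anything falls off the work surface, if the arm or the gripper's body presses on something with over 40 N, if the wrist force passes 120 N, or if a joint passes its speed limit or range.

## Robot

A 6-joint arm with a two-finger parallel gripper is mounted at the origin on the work surface. World frame = base frame: x ahead of the robot, y to its left, z up, the work surface at z = 0. Lengths are in m, angles in rad, forces in N, time in s.
With the tool pointing down it reaches from about 0.3 to 0.775 m from the base axis. Payload 14.6 kg.
Tool frame: the origin (TCP) lies midway between the tips of the shut fingers; the grasp point (between the pads) lies 19 mm behind it; y points along the fingers, z is the direction in which the jaws open and shut, and the axes are right-handed (so a half turn about y gives the same grasp; the last joint's range is limited). The gripper opens to 94 mm and grips with 3 to 60 N. Pads are 16 mm wide; open, the fingers measure 119 mm over their backs; the gripper's body (75 mm by 177 mm) begins 78 mm behind the grasp point.
Start: joints at [1.035, 0.3, 1.521, -0, 1.321, -0.067], TCP at [0.248, 0.491, 0.205] pointing down, gripper open.
Joint ranges: [-3.03, 3.03], [-0.79, 2.21], [0.23, 2.52], [-1.04, 4.18], [0, 3.07], [-2.55, 2.55]. Speed limits (rad/s): [2.22, 2.22, 2.57, 3.14, 3.14, 3.14].

## Interface

Orientations are given as a unit quaternion [x, y, z, w].
In Python, from bench import ctrl gives the robot as it stands.
- The arm moves only by the shell command python3 -m crank 'ROWS' [OPENING]. ROWS is JSON, a list of rows, each an object with "linear": the shift along the tool's x, y, z scaled (see below), a list of three; "twist": the turn, a rotation vector about the tool's x, y, z scaled (see below), a list of three. A call has 1 to 10 rows; each row shifts and turns the commanded pose from where the row before left it, along the tool's axes as they then stand; what a row does not reach is not made up. The controller multiplies each number of a shift by 0.03 m and each number of a turn by 0.12 rad. A row lasts 1/8 s, in which the tool goes at most 62.5 mm and 10.7 degrees, less where a joint would pass 70% of its speed; a pose out of reach is approached as far as the arm can. A call with a number of a shift or a turn outside -1 to 1 is refused whole. A call with a gripper value outside its range is refused whole. OPENING is the opening, from 0 (shut) to 1 (fully open), set as the call begins (- or left out, the last holds). The fingers move at their own pace and stop on an object; the grip force is fixed at half the most. Time passes only in rows, so rows that do not move let the fingers close. It gives the time, the measured TCP pose, the force and the opening at its end, in the units of the state.
- ctrl.get_obs(): the state, without advancing time (a new reading comes with each control period).
- ctrl.read_camera(name): name is "side" or "top" or "wrist"; returns the picture (480x640x3 uint8, red, green, blue); there is no depth.
- ctrl.get_calibration(name): a dict with "fx", "fy", "cx", "cy" (pixels), "eye" and "orientation" of the camera in the world. Camera axes: x right, y down, z forward; pixel columns grow to the right and rows downward; lengths in m; the calibration is good to about 2 mm. A picture is of the moment at which its call begins: read the wrist's pose just before it. get_calibration takes no time and is no camera call; for the wrist camera it gives the pose at the moment of the call.
- ctrl.hand_in(): hands the job in, once; it reports no verdict.
The state is a dict: "time": time; "joints": joint angles; "joint_vel": joint speeds; "effort": joint torques, N m; "position": TCP position; "ee_rot": TCP orientation; "ft_force": force on the tool from outside, world axes, zero at the start; "torque": the same for the moment, N m; "opening": opening from 0.0 (shut) to 1.0 (fully open).
Only numpy, scipy, OpenCV 4.12 (cv2) and the standard library are available. Lean on these libraries where they do the work, as an engineer would, in place of code of your own. Each camera call takes 0.05 s, during which the arm holds its last target. There are 200 camera calls.

## Working session

There is one attempt and no reset: what is moved stays moved. The work goes in short steps, Python scripts to look and compute and a shell command to move; the robot and the scene stay as the last step left them, time stands still between calls to the robot, and variables do not carry over. Pictures are saved under pics/ and viewed, about 8 in all and at most 12, crops included, and the job is handed in when it is done.

```bash
ls; mkdir -p pics; python3 - <<'E'
from bench import ctrl
import cv2
o=ctrl.get_obs();print({k:o[k] for k in('time','position','ee_rot','opening')})
for n in('top','side'):
    c=ctrl.get_calibration(n);print(n,c)
    cv2.imwrite(f'pics/{n}0.png',ctrl.read_camera(n)[:,:,::-1])
E
```

```text
pics
{'time': 0.0, 'position': array([0.24838074, 0.49043651, 0.20487727]), 'ee_rot': array([ 0.68815483, -0.16435372,  0.16411545, -0.6873841 ]), 'opening': 0.9995643745483721}
top {'fx': 610.2472297771739, 'fy': 610.2472297771739, 'cx': 321.7085582119383, 'cy': 238.61799864227584, 'eye': array([ 0.44970289, -0.0215874 ,  1.52995882]), 'orientation': array([-0.70515484,  0.70763957, -0.03145637,  0.03183368])}
side {'fx': 492.4461980843595, 'fy': 492.4461980843595, 'cx': 329.4532708530643, 'cy': 240.58913549449028, 'eye': array([ 0.33942075, -1.01862948,  0.92176722]), 'orientation': array([ 0.89019759, -0.10816713,  0.04905683, -0.4398199 ])}
```

View pics/top0.png

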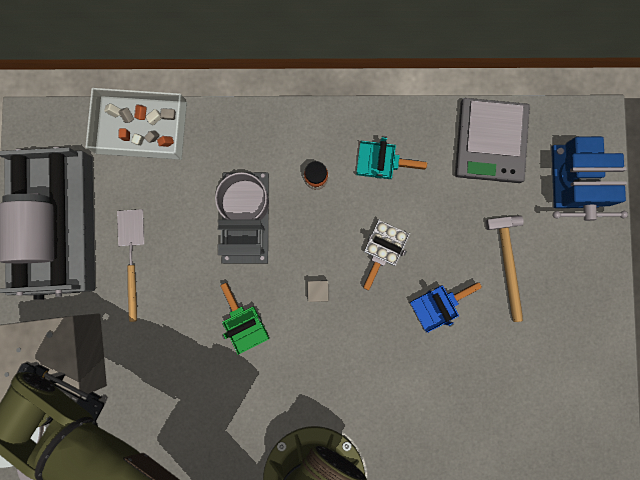

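View pics/side0.png

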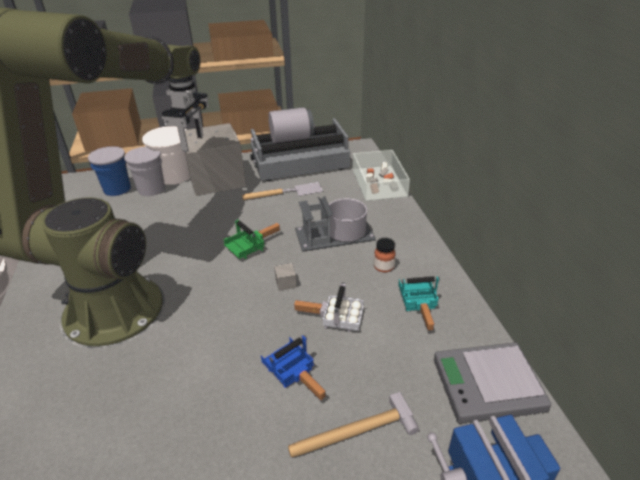

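Candidates: aluminium tray with white balls at top-view (387,243) – the one to take. Look-alikes: turquoise (377,160), blue (435,305) and green (245,328). The stand with jar is at (243,217). Close crop next, with measurements.

```bash
cat > h.py <<'E'
import numpy as np,cv2
from scipy.spatial.transform import Rotation as R
def ray(c,u,v):
    d=R.from_quat(c['orientation']).apply([(u-c['cx'])/c['fx'],(v-c['cy'])/c['fy'],1.]);return np.array(c['eye']),d
def onz(c,u,v,z):
    e,d=ray(c,u,v);return e+d*(z-e[2])/d[2]
def proj(c,p):
    q=R.from_quat(c['orientation']).inv().apply(np.array(p)-c['eye']);return c['cx']+c['fx']*q[0]/q[2],c['cy']+c['fy']*q[1]/q[2]
def big(m):
    n,l,s,ce=cv2.connectedComponentsWithStats(m.astype(np.uint8));i=1+np.argmax(s[1:,4]);return l==i,s[i],ce[i]
E
python3 - <<'E'
from bench import ctrl
from h import *
c=ctrl.get_calibration('top');im=cv2.imread('pics/top0.png')
hsv=cv2.cvtColor(im,cv2.COLOR_BGR2HSV)
def roi(m,x0,x1,y0,y1):
    o=np.zeros(m.shape,bool);o[y0:y1,x0:x1]=m[y0:y1,x0:x1];return o
H,S,V=[hsv[...,i].astype(int) for i in range(3)]
m,s,ce=big(roi((S>110)&(H<25),350,400,250,300));print('wood',s,ce)
pts=np.argwhere(m)[:,::-1].astype(np.float32);print('rect',cv2.minAreaRect(pts),onz(c,*ce,.041))
m,s,ce=big(roi(V<60,355,420,215,275));pts=np.argwhere(m)[:,::-1].astype(np.float32);r=cv2.minAreaRect(pts);print('bail',r,onz(c,*ce,.08),onz(c,*r[0],.08))
m=roi((V>190)&(S<30),355,420,205,275);n,l,st,cc=cv2.connectedComponentsWithStats(m.astype(np.uint8))
for i in range(1,n):
    if st[i,4]>25: print('ball?',st[i],cc[i].round(1),onz(c,*cc[i],.034).round(4))
# jar rim
g=cv2.GaussianBlur(cv2.cvtColor(im,cv2.COLOR_BGR2GRAY),(3,3),0)
ci=cv2.HoughCircles(g[165:230,210:275],cv2.HOUGH_GRADIENT,1,30,param1=100,param2=12,minRadius=20,maxRadius=32);print(ci)
a=cv2.resize(im[205:300,350:425],None,fx=5,fy=5,interpolation=cv2.INTER_CUBIC);b=cv2.resize(im[165:270,205:280],None,fx=5,fy=5,interpolation=cv2.INTER_CUBIC)
a=cv2.copyMakeBorder(a,0,b.shape[0]-a.shape[0],0,0,0)
cv2.imwrite('pics/crop.png',np.hstack([a,b]))
E
```

```text
wood [364 262  16  28 188] [371.45744681 275.55851064]
rect ((371.4452209472656, 275.5205383300781), (6.5380859375, 29.048967361450195), 24.443954467773438) [ 0.49258427 -0.14191613  0.041     ]
bail ((386.92608642578125, 244.1552734375), (29.579429626464844, 6.449004173278809), 25.463346481323242) [ 0.56587463 -0.17657125  0.08      ] [ 0.56607253 -0.17643632  0.08      ]
[[[31.5 33.5 24.6]]]
```

View pics/crop.png

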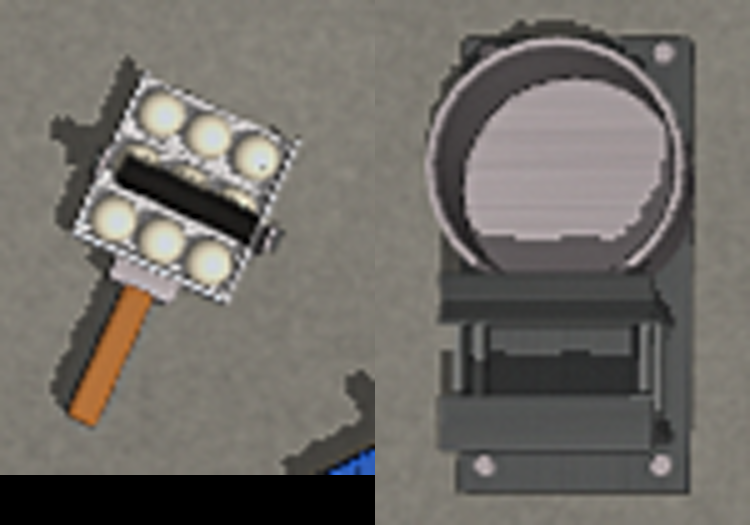

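The crop confirms it: the left panel shows the bare-aluminium tray with nine white balls, front row up and right, wooden handle down and left. The right panel shows the stand, with jar up and groove and rest below, and its pouring direction close to world +x.

```bash
python3 - <<'E'
from bench import ctrl
from h import *
c=ctrl.get_calibration('top');o=ctrl.get_obs()
Rt=R.from_quat(o['ee_rot']);print('tool axes\n',Rt.as_matrix().round(3))
w=onz(c,371.445,275.52,.041);b=onz(c,386.93,244.16,.084);print('bail',b,'wood',w,'yaw',np.degrees(np.arctan2(*(b-w)[1::-1])),np.linalg.norm((b-w)[:2]))
for a in(24.44+90,25.46):
    u=np.cos(np.radians(a));v=np.sin(np.radians(a));d=onz(c,387+10*u,244+10*v,.08)-onz(c,387,244,.08);print('dir',np.degrees(np.arctan2(d[1],d[0])))
j=onz(c,241.3,198.4,.092);print('jar',j)
K=lambda x,y,z:onz(c,(x-375)/5+205,y/5+165,z)
for n,p in dict(baseTL=(460,37,.01),baseTR=(693,37,.01),baseBL=(457,490,.01),baseBR=(688,490,.01),restBL=(438,450,.11),restBR=(652,450,.11),restTL=(440,397,.11),restTR=(652,395,.11),grL=(440,320,.118),grR=(656,320,.118),grTL=(440,271,.118),grTR=(656,271,.118)).items(): print(n,K(*p).round(4))
wc=ctrl.get_calibration('wrist');print(Rt.inv().apply(wc['eye']-o['position']),(Rt.inv()*R.from_quat(wc['orientation'])).as_matrix().round(3),wc['fx'])
E
```

```text
tool axes
 [[ 0.892 -0.001  0.452]
 [-0.452 -0.001  0.892]
 [-0.    -1.    -0.001]]
bail [ 0.5657402  -0.17601829  0.084     ] wood [ 0.49267806 -0.14188682  0.041     ] yaw -25.039949165827714 0.08064137970377779
dir 154.97758762159523
dir -115.83794964922885
jar [0.67558527 0.17000182 0.092     ]
baseTL [0.755  0.2302 0.01  ]
baseTR [0.7545 0.1125 0.01  ]
baseBL [0.526  0.2292 0.01  ]
baseBR [0.5256 0.114  0.01  ]
restBL [0.5397 0.2217 0.11  ]
restBR [0.5394 0.122  0.11  ]
restTL [0.5645 0.2211 0.11  ]
restTR [0.5651 0.1221 0.11  ]
grL [0.5998 0.2202 0.118 ]
grR [0.5994 0.1196 0.118 ]
grTL [0.6227 0.2204 0.118 ]
grTR [0.6224 0.1198 0.118 ]
[-0.06665533 -0.17845512  0.00043236] [[-0.     0.972  0.233]
 [ 0.001 -0.233  0.972]
 [ 1.     0.001 -0.   ]] 402.81250993274637
```

Measured: tray yaw −25°, bail at (0.566, −0.176), spacing to the handle correct (81 mm). Stand groove ≈ (0.610, 0.1705), yaw ≈ 0, agreed by jar, rest and base. Moving to above the bail.

```bash
python3 -m crank '[{"linear":[0.975,0,-0.75],"twist":[0,0,0]},{"linear":[0.975,0,-0.75],"twist":[0,0,0]},{"linear":[0.975,0,-0.75],"twist":[0,0,0]},{"linear":[0.975,0,-0.75],"twist":[0,0,0]},{"linear":[0.975,0,-0.75],"twist":[0,0,0]},{"linear":[0.975,0,-0.75],"twist":[0,0,0]},{"linear":[0.975,0,-0.75],"twist":[0,0,0]},{"linear":[0.975,0,-0.75],"twist":[0,0,0]},{"linear":[0.975,0,-0.75],"twist":[0,0,0]},{"linear":[0.975,0,-0.75],"twist":[0,0,0]}]' 0.7
python3 -m crank '[{"linear":[0.975,0,-0.75],"twist":[0,0,0]},{"linear":[0.975,0,-0.75],"twist":[0,0,0]},{"linear":[0.975,0,-0.75],"twist":[0,0,0]},{"linear":[0.975,0,-0.75],"twist":[0,0,0]},{"linear":[0.975,0,-0.75],"twist":[0,0,0]},{"linear":[0.975,0,-0.75],"twist":[0,0,0]},{"linear":[0.975,0,-0.75],"twist":[0,0,0]},{"linear":[0.975,0,-0.75],"twist":[0,0,0]},{"linear":[0.975,0,-0.75],"twist":[0,0,0]},{"linear":[0.975,0,-0.75],"twist":[0,0,0]}]'
python3 -m crank '[{"linear":[0,0,0],"twist":[0,0.98,0]},{"linear":[0,0,0],"twist":[0,0.98,0]},{"linear":[0,0,0],"twist":[0,0.98,0]},{"linear":[0,0,0],"twist":[0,0.98,0]},{"linear":[0,0,0],"twist":[0,0.98,0]},{"linear":[0,0,0],"twist":[0,0.98,0]},{"linear":[0,0,0],"twist":[0,0.98,0]},{"linear":[0,0,0],"twist":[0,0.98,0]},{"linear":[0,0,0],"twist":[0,0.98,0]},{"linear":[0,0,0],"twist":[0,0.98,0]}]'
python3 -m crank '[{"linear":[0,0,0],"twist":[0,0.98,0]},{"linear":[0,0,0],"twist":[0,0.98,0]},{"linear":[0,0,0],"twist":[0,0.98,0]},{"linear":[0,0,0],"twist":[0,0.09,0]},{"linear":[0,0,0],"twist":[0,0,0]}]'
cat > st.py <<'E'
from bench import ctrl
from h import *
import sys,json
o=ctrl.get_obs();Rt=R.from_quat(o['ee_rot']);M=Rt.as_matrix()
print('t',o['time'],'pos',o['position'].round(4),'open',round(o['opening'],3),'F',o['ft_force'].round(1));print('y',M[:,1].round(3),'z',M[:,2].round(3),'zyaw',np.degrees(np.arctan2(M[1,2],M[0,2])).round(2))
if len(sys.argv)>1:
    t=np.array(json.loads(sys.argv[1]));print('units to target',(Rt.inv().apply(t-o['position'])/.03).round(2))
if len(sys.argv)>2:  # target axes: y row, z row
    yy,zz=[np.array(v,float) for v in json.loads(sys.argv[2])];T=R.from_matrix(np.c_[np.cross(yy,zz),yy,zz]);print('turn units',((Rt.inv()*T).as_rotvec()/.12).round(3))
E
python3 st.py '[0.5657,-0.176,0.061]' '[[0,0,-1],[0.9056,-0.4242,0]]'
```

```text
time: 1.35
position: [0.4081, 0.1566, 0.2053]
ee_rot: [0.688, -0.164, 0.164, -0.688]
ft_force: [0.4, 0.1, -0.6]
opening: 0.7
time: 2.6
position: [0.5673, -0.1762, 0.2051]
ee_rot: [-0.688, 0.165, -0.164, 0.688]
ft_force: [-0.3, -0.2, 0.6]
opening: 0.7
time: 3.85
position: [0.5669, -0.1751, 0.205]
ee_rot: [-0.48, 0.519, -0.519, 0.48]
ft_force: [-0.1, -0.9, 0.3]
opening: 0.702
time: 4.47
position: [0.567, -0.1751, 0.2053]
ee_rot: [-0.38, 0.596, -0.596, 0.38]
ft_force: [-0.3, 0.3, -0.8]
opening: 0.701
t 4.475 pos [ 0.567  -0.1751  0.2053] open 0.701 F [-0.3  0.3 -0.8]
y [-0.  0. -1.] z [ 0.907 -0.422 -0.   ] zyaw -24.94
units to target [ 0.05  4.81 -0.02]
turn units [0.003 0.023 0.   ]
```

```bash
python3 -m crank '[{"linear":[0,0.8,0],"twist":[0,0,0]},{"linear":[0,0.8,0],"twist":[0,0,0]},{"linear":[0,0.8,0],"twist":[0,0,0]},{"linear":[0,0.8,0],"twist":[0,0,0]},{"linear":[0,0.8,0],"twist":[0,0,0]},{"linear":[0,0.5,0],"twist":[0,0,0]},{"linear":[0,0.3,0],"twist":[0,0,0]},{"linear":[0,0,0],"twist":[0,0,0]}]'
python3 st.py '[0.5657,-0.176,0.061]'
python3 - <<'E'
from bench import ctrl
from h import *
cv2.imwrite('pics/w1.png',ctrl.read_camera('wrist')[:,:,::-1])
E
```

```text
time: 5.48
position: [0.5671, -0.1751, 0.0613]
ee_rot: [-0.38, 0.597, -0.596, 0.38]
ft_force: [0.3, 0.1, 0.5]
opening: 0.7
t 5.475 pos [ 0.5671 -0.1751  0.0613] open 0.7 F [0.3 0.1 0.5]
y [-0.  0. -1.] z [ 0.906 -0.423 -0.   ] zyaw -25.05
units to target [ 0.05  0.01 -0.03]
```

View pics/w1.png

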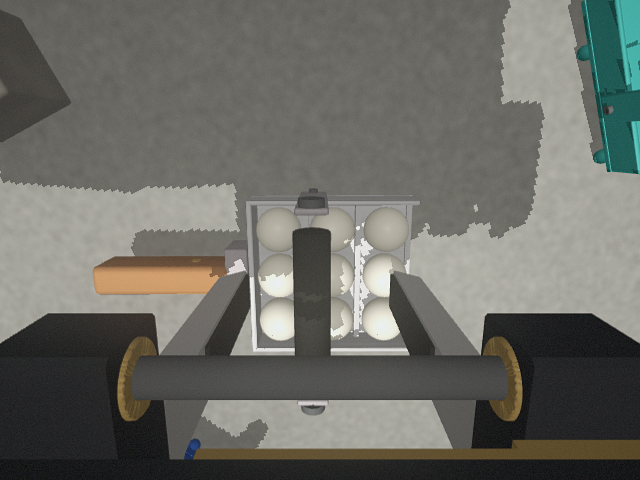

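The bail sleeve (311,290) sits midway between the fingers at columns 245 and 390, clear of the balls. Closing.

```bash
python3 -m crank '[{"linear":[0,0,0],"twist":[0,0,0]},{"linear":[0,0,0],"twist":[0,0,0]},{"linear":[0,0,0],"twist":[0,0,0]},{"linear":[0,0,0],"twist":[0,0,0]},{"linear":[0,0,0],"twist":[0,0,0]},{"linear":[0,0,0],"twist":[0,0,0]},{"linear":[0,0,0],"twist":[0,0,0]},{"linear":[0,0,0],"twist":[0,0,0]}]' 0
python3 -m crank '[{"linear":[0,-0.1,0],"twist":[0,0,0]},{"linear":[0,-0.2,0],"twist":[0,0,0]},{"linear":[0,-0.4,0],"twist":[0,0,0]},{"linear":[0,-0.6,0],"twist":[0,0,0]},{"linear":[0,-0.6,0],"twist":[0,0,0]},{"linear":[0,-0.6,0],"twist":[0,0,0]},{"linear":[0,-0.4,0],"twist":[0,0,0]},{"linear":[0,-0.2,0],"twist":[0,0,0]},{"linear":[0,-0.1,0],"twist":[0,0,0]},{"linear":[0,0,0],"twist":[0,0,0]}]'
python3 st.py
```

```text
time: 6.52
position: [0.567, -0.1751, 0.0615]
ee_rot: [-0.38, 0.597, -0.597, 0.38]
ft_force: [-2.8, 1.7, 2.9]
opening: 0.16
time: 7.78
position: [0.5669, -0.1751, 0.1572]
ee_rot: [-0.38, 0.597, -0.596, 0.379]
ft_force: [0.4, -0.7, -5.8]
opening: 0.161
t 7.775 pos [ 0.5669 -0.1751  0.1572] open 0.161 F [ 0.4 -0.7 -5.8]
y [-0.001  0.    -1.   ] z [ 0.906 -0.424 -0.001] zyaw -25.07
```

Lift force 5.8 N matches tray plus nine balls. Up, turn to the stand's yaw, then across.

```bash
python3 -m crank '[{"linear":[0,-0.4,0],"twist":[0,0,0]},{"linear":[0,-0.7,0],"twist":[0,0,0]},{"linear":[0,-0.7,0],"twist":[0,-0.2,0]},{"linear":[0,-0.4,0],"twist":[0,-0.45,0]},{"linear":[0,-0.1,0],"twist":[0,-0.6,0]},{"linear":[0,0,0],"twist":[0,-0.7,0]},{"linear":[0,0,0],"twist":[0,-0.7,0]},{"linear":[0,0,0],"twist":[0,-0.6,0]},{"linear":[0,0,0],"twist":[0,-0.3,0]},{"linear":[0,0,0],"twist":[0,-0.1,0]}]'
python3 -m crank '[{"linear":[-0.2,0,0],"twist":[0,0,0]},{"linear":[-0.4,0,0],"twist":[0,0,0]},{"linear":[-0.6,0,0],"twist":[0,0,0]},{"linear":[-0.7,0,0],"twist":[0,0,0]},{"linear":[-0.7,0,0],"twist":[0,0,0]},{"linear":[-0.7,0,0],"twist":[0,0,0]},{"linear":[-0.7,0,0],"twist":[0,0,0]},{"linear":[-0.7,0,0],"twist":[0,0,0]},{"linear":[-0.7,0,0],"twist":[0,0,0]},{"linear":[-0.7,0,0],"twist":[0,0,0]}]'
python3 -m crank '[{"linear":[-0.7,0,0],"twist":[0,0,0]},{"linear":[-0.7,0,0.05],"twist":[0,0,0]},{"linear":[-0.7,0,0.05],"twist":[0,0,0]},{"linear":[-0.7,0,0.05],"twist":[0,0,0]},{"linear":[-0.7,0,0.05],"twist":[0,0,0]},{"linear":[-0.7,0,0.05],"twist":[0,0,0]},{"linear":[-0.6,0,0.05],"twist":[0,0,0]},{"linear":[-0.4,0,0.05],"twist":[0,0,0]},{"linear":[-0.2,0,0.05],"twist":[0,0,0]},{"linear":[0,0,0],"twist":[0,0,0]}]'
python3 st.py '[0.580,0.1705,0.1715]' '[[0,0,-1],[1,0,0]]'
python3 - <<'E'
from bench import ctrl
from h import *
for n in('side','top'):cv2.imwrite(f'pics/{n}2.png',ctrl.read_camera(n)[:,:,::-1])
s=cv2.imread('pics/side2.png')[120:270,250:430];t=cv2.imread('pics/top2.png')[150:300,170:320]
cv2.imwrite('pics/m2.png',np.hstack([cv2.resize(s,(396,330),interpolation=cv2.INTER_CUBIC),cv2.resize(t,(330,330),interpolation=cv2.INTER_CUBIC)]))
E
```

```text
time: 9.02
position: [0.5671, -0.1751, 0.2267]
ee_rot: [-0.5, 0.5, -0.5, 0.5]
ft_force: [0.1, 0.6, -6.0]
opening: 0.161
time: 10.28
position: [0.567, 0.0093, 0.2264]
ee_rot: [0.5, -0.5, 0.5, -0.5]
ft_force: [0.5, 0.2, -6.3]
opening: 0.159
time: 11.52
position: [0.579, 0.1699, 0.2263]
ee_rot: [0.5, -0.5, 0.5, -0.5]
ft_force: [0.0, -0.3, -5.2]
opening: 0.161
t 11.525 pos [0.579  0.1699 0.2263] open 0.161 F [ 0.  -0.3 -5.2]
y [-0. -0. -1.] z [ 1.  0. -0.] zyaw 0.03
units to target [-0.02  1.83  0.03]
turn units [0.001 0.004 0.001]
```

View pics/m2.png

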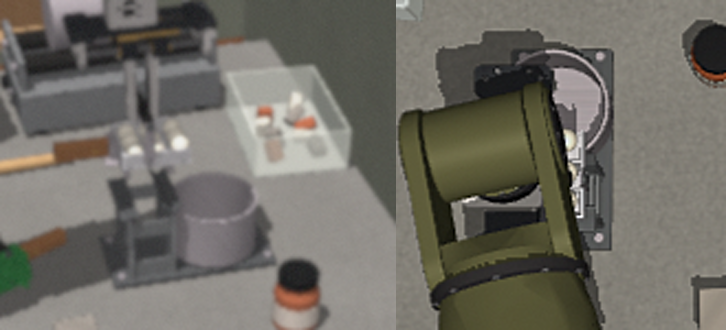

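The tray hangs level over the stand, lip towards the jar, with balls visible in their rows. Lowering.

```bash
python3 -m crank '[{"linear":[0,0.2,0.03],"twist":[0,0,0]},{"linear":[0,0.3,0],"twist":[0,0,0]},{"linear":[0,0.3,0],"twist":[0,0,0]},{"linear":[0,0.3,0],"twist":[0,0,0]},{"linear":[0,0.2,0],"twist":[0,0,0]},{"linear":[0,0.2,0],"twist":[0,0,0]},{"linear":[0,0.1,0],"twist":[0,0,0]},{"linear":[0,0.1,0],"twist":[0,0,0]},{"linear":[0,0.08,0],"twist":[0,0,0]},{"linear":[0,0,0],"twist":[0,0,0]}]'
python3 st.py '[0.580,0.1705,0.1715]'
```

```text
time: 12.88
position: [0.5798, 0.1699, 0.1729]
ee_rot: [0.5, -0.5, 0.5, -0.5]
ft_force: [-0.2, -0.3, -5.8]
opening: 0.16
t 12.875 pos [0.5798 0.1699 0.1729] open 0.16 F [-0.2 -0.3 -5.8]
y [-0. -0. -1.] z [ 1.  0. -0.] zyaw 0.02
units to target [-0.02  0.05  0.01]
```

```bash
python3 -m crank '[{"linear":[0,0.03,0],"twist":[0,0,0]},{"linear":[0,0.03,0],"twist":[0,0,0]},{"linear":[0,0,0],"twist":[0,0,0]}]'
python3 st.py '[0.580,0.1705,0.1715]'
```

```text
time: 13.25
position: [0.5799, 0.1699, 0.1713]
ee_rot: [-0.5, 0.5, -0.5, 0.5]
ft_force: [-0.8, 0.6, -4.4]
opening: 0.161
t 13.25 pos [0.5799 0.1699 0.1713] open 0.161 F [-0.8  0.6 -4.4]
y [ 0.  0. -1.] z [1. 0. 0.] zyaw 0.02
units to target [-0.02 -0.01  0.  ]
```

Contact beginning; a little further.

```bash
python3 -m crank '[{"linear":[0,0.03,0],"twist":[0,0,0]},{"linear":[0,0,0],"twist":[0,0,0]}]'
python3 st.py
python3 - <<'E'
from bench import ctrl
from h import *
cv2.imwrite('pics/w3.png',ctrl.read_camera('wrist')[:,:,::-1])
s=cv2.resize(ctrl.read_camera('side')[140:260,260:420,::-1],(480,360),interpolation=cv2.INTER_CUBIC)
w=cv2.resize(cv2.imread('pics/w3.png'),(320,240));w=cv2.copyMakeBorder(w,0,120,0,0,0)
cv2.imwrite('pics/m3.png',np.hstack([s,w]))
E
```

```text
time: 13.5
position: [0.58, 0.17, 0.1712]
ee_rot: [-0.5, 0.5, -0.5, 0.5]
ft_force: [-4.0, 0.9, 3.9]
opening: 0.164
t 13.5 pos [0.58   0.17   0.1712] open 0.164 F [-4.   0.9  3.9]
y [ 0.001  0.    -1.   ] z [1.    0.001 0.001] zyaw 0.03
```

View pics/m3.png

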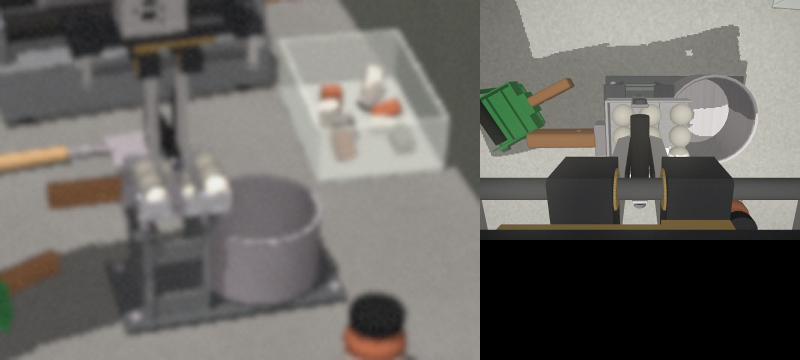

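It's seated at the expected height, with bench force reversed (+4 N), level, and front row by the jar. Release and retreat upward.

```bash
python3 -m crank '[{"linear":[0,0,0],"twist":[0,0,0]},{"linear":[0,0,0],"twist":[0,0,0]},{"linear":[0,0,0],"twist":[0,0,0]},{"linear":[0,0,0],"twist":[0,0,0]},{"linear":[0,-0.2,0],"twist":[0,0,0]},{"linear":[0,-0.6,0],"twist":[0,0,0]},{"linear":[0,-0.8,0],"twist":[0,0,0]},{"linear":[0,-0.8,0],"twist":[0,0,0]},{"linear":[0,-0.8,0],"twist":[0,0,0]},{"linear":[0,-0.4,0],"twist":[0,0,0]}]' 0.5
python3 -m crank '[{"linear":[0,0,-0.4],"twist":[0,-0.98,0]},{"linear":[0,0,0],"twist":[0,-0.98,0]},{"linear":[0,0,0],"twist":[0,-0.98,0]},{"linear":[0,0,0],"twist":[0,-0.98,0]},{"linear":[0,0,0],"twist":[0,-0.98,0]},{"linear":[0,0,0],"twist":[0,-0.98,0]},{"linear":[0,0,0],"twist":[0,-0.98,0]},{"linear":[0,0,0],"twist":[0,-0.98,0]},{"linear":[0,0,0],"twist":[0,-0.98,0]},{"linear":[0,0,0],"twist":[0,-0.98,0]}]'
python3 -m crank '[{"linear":[0,0,0],"twist":[0,-0.98,0]},{"linear":[0,0,0],"twist":[0,-0.98,0]},{"linear":[0,0,0],"twist":[0,-0.98,0]},{"linear":[-0.7,0,0],"twist":[0,-0.35,0]},{"linear":[-0.8,0,0],"twist":[0,0,0]},{"linear":[-0.7,0,0],"twist":[0,0,0]},{"linear":[-0.2,0,0],"twist":[0,0,0]},{"linear":[0,0,0],"twist":[0,0,0]}]'
python3 st.py '[0.496,0.170,0.121]' '[[0,0,-1],[0,1,0]]'
python3 - <<'E'
from bench import ctrl
from h import *
c=ctrl.get_calibration('wrist');im=ctrl.read_camera('wrist')[:,:,::-1].copy();cv2.imwrite('pics/w4.png',im)
for p in([.496,.17,.151],[.58,.17,.196],[.633,.17,.131]):print(np.round(proj(c,p),1))
t=ctrl.read_camera('side')[140:260,260:420,::-1];cv2.imwrite('pics/s4.png',t)
E
```

```text
time: 14.85
position: [0.5801, 0.17, 0.2808]
ee_rot: [-0.499, 0.499, -0.5, 0.501]
ft_force: [-0.7, -0.1, 0.7]
opening: 0.497
time: 16.1
position: [0.5678, 0.1699, 0.2785]
ee_rot: [0.694, -0.137, 0.137, -0.694]
ft_force: [-0.5, 0.6, -0.8]
opening: 0.497
time: 17.1
position: [0.4961, 0.1708, 0.2787]
ee_rot: [-0.707, -0.0, 0.0, 0.707]
ft_force: [-0.2, -0.3, 0.5]
opening: 0.502
t 17.1 pos [0.4961 0.1708 0.2787] open 0.502 F [-0.2 -0.3  0.5]
y [ 0.  0. -1.] z [-0.001  1.     0.   ] zyaw 90.03
units to target [-0.    5.26 -0.03]
turn units [-0.001  0.004  0.004]
[318.4 231. ]
[318.2 358.7]
[318.4 374.2]
```

View pics/w4.png

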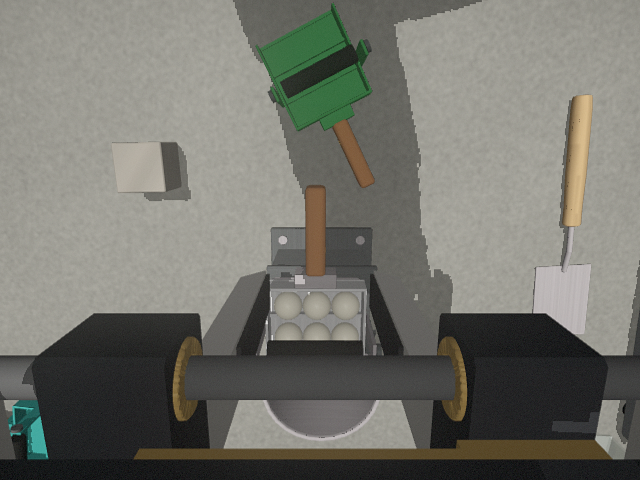

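The handle (column ~316) is about 1 mm to −y of where expected; rear and middle rows are in place and the tray sits straight. Descending onto the handle with a slight correction.

```bash
python3 -m crank '[{"linear":[0,0.8,-0.04],"twist":[0,0,0]},{"linear":[0,0.8,0],"twist":[0,0,0]},{"linear":[0,0.8,0],"twist":[0,0,0]},{"linear":[0,0.8,0],"twist":[0,0,0]},{"linear":[0,0.8,0],"twist":[0,0,0]},{"linear":[0,0.7,0],"twist":[0,0,0]},{"linear":[0,0.4,0],"twist":[0,0,0]},{"linear":[0,0.16,0],"twist":[0,0,0]},{"linear":[0,0,0],"twist":[0,0,0]}]'
python3 -m crank '[{"linear":[0,0,0],"twist":[0,0,0]},{"linear":[0,0,0],"twist":[0,0,0]},{"linear":[0,0,0],"twist":[0,0,0]},{"linear":[0,0,0],"twist":[0,0,0]},{"linear":[0,0,0],"twist":[0,0,0]},{"linear":[0,0,0],"twist":[0,0,0]}]' 0
python3 st.py '[0.610,0.170,0.114]'
python3 - <<'E'
from bench import ctrl
from h import *
s=cv2.resize(ctrl.read_camera('side')[140:260,260:420,::-1],(640,480),interpolation=cv2.INTER_CUBIC);cv2.imwrite('pics/s5.png',s)
o=ctrl.get_obs();print(o['ft_force'].round(1),o['joints'].round(2))
E
```

```text
time: 18.32
position: [0.4961, 0.1696, 0.1207]
ee_rot: [-0.707, -0.0, 0.0, 0.707]
ft_force: [-0.4, -0.2, -0.3]
opening: 0.5
time: 19.08
position: [0.4959, 0.1695, 0.1207]
ee_rot: [0.707, 0.0, -0.0, -0.707]
ft_force: [-1.3, -1.7, 2.2]
opening: 0.169
t 19.075 pos [0.4959 0.1695 0.1207] open 0.169 F [-1.3 -1.7  2.2]
y [ 0. -0. -1.] z [-0.  1. -0.] zyaw 90.02
units to target [3.8  0.22 0.01]
[-1.2 -0.1  3.1] [ 0.26  0.33  1.69 -0.    1.12 -1.31]
```

View pics/s5.png

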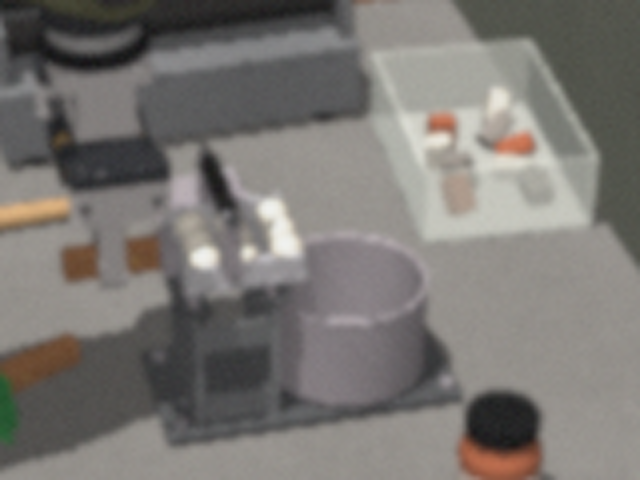

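Pads hold the 16 mm handle (opening 15.9 mm). Tipping about the rod in gentle steps: 10 rows of 0.03 rad first.

```bash
python3 -m crank '[{"linear":[0.008,-0.114,0],"twist":[0,0,0.25]},{"linear":[0.008,-0.114,0],"twist":[0,0,0.25]},{"linear":[0.008,-0.114,0],"twist":[0,0,0.25]},{"linear":[0.008,-0.114,0],"twist":[0,0,0.25]},{"linear":[0.008,-0.114,0],"twist":[0,0,0.25]},{"linear":[0.008,-0.114,0],"twist":[0,0,0.25]},{"linear":[0.008,-0.114,0],"twist":[0,0,0.25]},{"linear":[0.008,-0.114,0],"twist":[0,0,0.25]},{"linear":[0.008,-0.114,0],"twist":[0,0,0.25]},{"linear":[0.008,-0.114,0],"twist":[0,0,0.25]}]'
python3 st.py '[0.610,0.170,0.114]'
```

```text
time: 20.38
position: [0.5028, 0.1696, 0.1536]
ee_rot: [0.699, -0.106, -0.106, -0.699]
ft_force: [2.0, 0.4, -2.8]
opening: 0.169
t 20.375 pos [0.5028 0.1696 0.1536] open 0.169 F [ 2.   0.4 -2.8]
y [-0.297 -0.    -0.955] z [-0.  1.  0.] zyaw 90.03
units to target [3.8  0.2  0.01]
```

```bash
python3 -m crank '[{"linear":[0.008,-0.114,0],"twist":[0,0,0.25]},{"linear":[0.008,-0.114,0],"twist":[0,0,0.25]},{"linear":[0.008,-0.114,0],"twist":[0,0,0.25]},{"linear":[0.008,-0.114,0],"twist":[0,0,0.25]},{"linear":[0.008,-0.114,0],"twist":[0,0,0.25]},{"linear":[0.006,-0.08,0],"twist":[0,0,0.18]},{"linear":[0.003,-0.046,0],"twist":[0,0,0.1]},{"linear":[0.003,-0.046,0],"twist":[0,0,0.1]},{"linear":[0.003,-0.046,0],"twist":[0,0,0.1]},{"linear":[0.003,-0.046,0],"twist":[0,0,0.1]}]'
python3 -m crank '[{"linear":[0.003,-0.046,0],"twist":[0,0,0.1]},{"linear":[0.003,-0.046,0],"twist":[0,0,0.1]},{"linear":[0.003,-0.046,0],"twist":[0,0,0.1]},{"linear":[0.003,-0.046,0],"twist":[0,0,0.1]},{"linear":[0.003,-0.046,0],"twist":[0,0,0.1]},{"linear":[0.003,-0.046,0],"twist":[0,0,0.1]},{"linear":[0,0,0],"twist":[0,0,0]},{"linear":[0,0,0],"twist":[0,0,0]},{"linear":[0,0,0],"twist":[0,0,0]},{"linear":[0,0,0],"twist":[0,0,0]}]'
python3 st.py '[0.610,0.170,0.114]'
python3 - <<'E'
from bench import ctrl
from h import *
M=R.from_quat(ctrl.get_obs()['ee_rot']).as_matrix();print('tilt',np.degrees(np.arctan2(-M[0,1],-M[2,1])))
s=cv2.resize(ctrl.read_camera('side')[140:260,260:420,::-1],(400,300),interpolation=cv2.INTER_CUBIC)
t=cv2.resize(ctrl.read_camera('top')[150:270,180:300,::-1],(300,300),interpolation=cv2.INTER_CUBIC);cv2.imwrite('pics/m6.png',np.hstack([s,t]))
E
```

```text
time: 21.62
position: [0.514, 0.1695, 0.1763]
ee_rot: [0.683, -0.182, -0.182, -0.683]
ft_force: [0.5, 0.2, -5.8]
opening: 0.167
time: 22.88
position: [0.5188, 0.1696, 0.1832]
ee_rot: [0.676, -0.206, -0.206, -0.676]
ft_force: [-0.4, -0.5, -5.1]
opening: 0.164
t 22.875 pos [0.5188 0.1696 0.1832] open 0.164 F [-0.4 -0.5 -5.1]
y [-0.558 -0.    -0.83 ] z [-0.  1.  0.] zyaw 90.03
units to target [3.81 0.22 0.01]
tilt 33.88458187670946
```

View pics/m6.png

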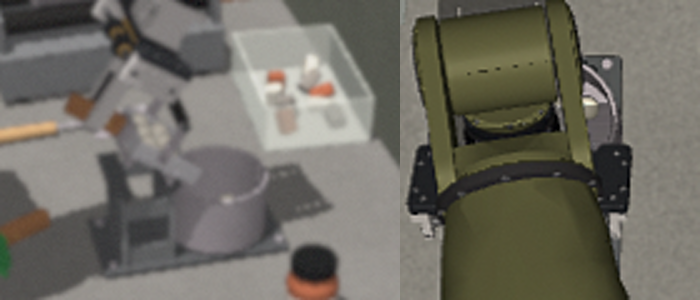

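The side view shows the tray tipped; a white ball appears in the jar at top-crop (592,108). The 5 N pull suggests that the gripper carries most of the weight, so I'll check with predicted positions overlaid.

```bash
cat > ov.py <<'E'
from bench import ctrl
from h import *
import sys
o=ctrl.get_obs();M=R.from_quat(o['ee_rot']).as_matrix();th=np.arctan2(-M[0,1],-M[2,1]);print('tilt',np.degrees(th),'torque',o['torque'].round(2),'F',o['ft_force'].round(1))
piv=np.array([.610,.170,.114]);Ry=R.from_euler('y',th)
T=lambda x,y,z:piv+Ry.apply([x-.02,y,z-.004])
P=[T(x,y,.031) for x in(.0285,0,-.0285) for y in(-.027,0,.027)]+[T(.043,-.04,.021),T(.043,.04,.021),T(-.01,0,.078),T(-.126,0,.029)]
cw=ctrl.get_calibration('wrist');w=ctrl.read_camera('wrist')[:,:,::-1].copy();cs=ctrl.get_calibration('side');s=ctrl.read_camera('side')[:,:,::-1].copy()
cv2.imwrite('pics/%s_w.png'%sys.argv[1],w);cv2.imwrite('pics/%s_s.png'%sys.argv[1],s)
s=cv2.resize(s[140:240,270:370],(480,480),interpolation=cv2.INTER_CUBIC)
for i,p in enumerate(P):
    col=(0,0,255) if i<9 else (255,0,0)
    u,v=proj(cw,p);cv2.circle(w,(int(u),int(v)),3,col,-1)
    u,v=proj(cs,p);cv2.circle(s,(int((u-270)*4.8),int((v-140)*4.8)),2,col,-1)
cv2.imwrite('pics/%s.png'%sys.argv[1],np.hstack([w[:,140:460],s]))
E
python3 ov.py m7
```

```text
tilt 33.89395753531089 torque [ 0.05 -0.38  0.11] F [ 0.3 -0.1 -4.6]
```

View pics/m7.png

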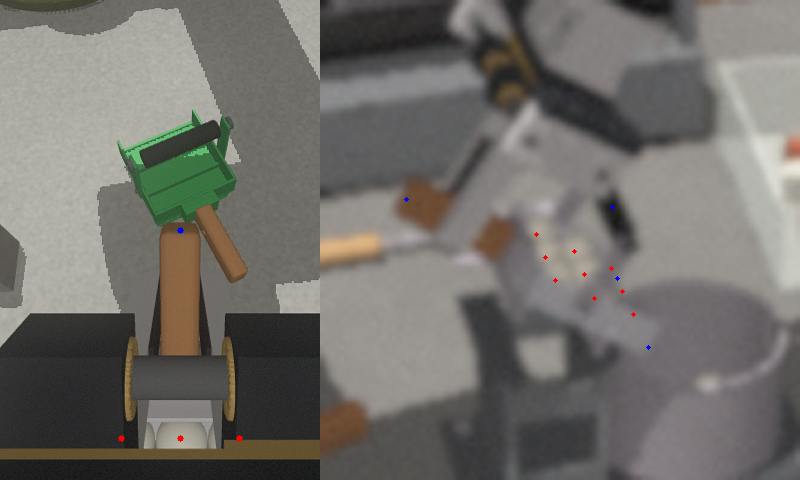

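The overlay agrees with the picture: bail within ~2 px of prediction, so the rod is still in the groove. The front-row spots look empty and the middle and back rows are still there. I'll add 3° margin, well under 60°, to make sure all three are out, then lower.

```bash
python3 -m crank '[{"linear":[0.003,-0.046,0],"twist":[0,0,0.1]},{"linear":[0.003,-0.046,0],"twist":[0,0,0.1]},{"linear":[0.003,-0.046,0],"twist":[0,0,0.1]},{"linear":[0.003,-0.046,0],"twist":[0,0,0.1]},{"linear":[0,0,0],"twist":[0,0,0]},{"linear":[0,0,0],"twist":[0,0,0]},{"linear":[0,0,0],"twist":[0,0,0]},{"linear":[0,0,0],"twist":[0,0,0]}]'
python3 st.py '[0.610,0.170,0.114]'
python3 - <<'E'
from bench import ctrl
from h import *
o=ctrl.get_obs();M=R.from_quat(o['ee_rot']).as_matrix();th=np.arctan2(-M[0,1],-M[2,1]);print('tilt',np.degrees(th))
Ry=R.from_euler('y',th);c=ctrl.get_calibration('side');s=ctrl.read_camera('side').astype(int)
cv2.imwrite('pics/s8.png',s[:,:,::-1].astype(np.uint8))
for n,x in(('front',.0285),('mid',0),('back',-.0285)):
    for y in(-.027,0,.027):
        u,v=proj(c,np.array([.61,.17,.114])+Ry.apply([x-.02,y,.027]));u,v=int(round(u)),int(round(v))+1
        print(n,y,(u,v),s[v-1:v+2,u-1:u+2].mean((0,1)).round(),end=' ')
    print()
t=ctrl.read_camera('top');cv2.imwrite('pics/t8.png',t[:,:,::-1])
E
```

```text
time: 24.08
position: [0.5223, 0.1696, 0.1875]
ee_rot: [0.671, -0.222, -0.222, -0.671]
ft_force: [0.0, 0.6, -5.2]
opening: 0.169
t 24.075 pos [0.5223 0.1696 0.1875] open 0.169 F [ 0.   0.6 -5.2]
y [-0.597 -0.    -0.802] z [-0.  1.  0.] zyaw 90.02
units to target [3.81 0.22 0.01]
tilt 36.640483251275406
front -0.027 (335, 207) [136. 133. 136.] front 0 (333, 202) [119. 116. 117.] front 0.027 (331, 197) [119. 113. 115.] 
mid -0.027 (328, 203) [123. 119. 121.] mid 0 (326, 198) [134. 128. 124.] mid 0.027 (324, 193) [164. 157. 147.] 
back -0.027 (320, 199) [138. 135. 136.] back 0 (318, 194) [153. 147. 140.] back 0.027 (316, 189) [155. 149. 141.]
```

```bash
python3 -m crank '[{"linear":[-0.003,0.068,0],"twist":[0,0,-0.15]},{"linear":[-0.005,0.114,0],"twist":[0,0,-0.25]},{"linear":[-0.005,0.114,0],"twist":[0,0,-0.25]},{"linear":[-0.005,0.114,0],"twist":[0,0,-0.25]},{"linear":[-0.005,0.114,0],"twist":[0,0,-0.25]},{"linear":[-0.005,0.114,0],"twist":[0,0,-0.25]},{"linear":[-0.005,0.114,0],"twist":[0,0,-0.25]},{"linear":[-0.005,0.114,0],"twist":[0,0,-0.25]},{"linear":[-0.005,0.114,0],"twist":[0,0,-0.25]},{"linear":[-0.005,0.114,0],"twist":[0,0,-0.25]}]'
python3 -m crank '[{"linear":[-0.005,0.114,0],"twist":[0,0,-0.25]},{"linear":[-0.005,0.114,0],"twist":[0,0,-0.25]},{"linear":[-0.005,0.114,0],"twist":[0,0,-0.25]},{"linear":[-0.005,0.114,0],"twist":[0,0,-0.25]},{"linear":[-0.005,0.114,0],"twist":[0,0,-0.25]},{"linear":[-0.005,0.114,0],"twist":[0,0,-0.25]},{"linear":[-0.005,0.114,0],"twist":[0,0,-0.25]},{"linear":[-0.005,0.114,0],"twist":[0,0,-0.25]},{"linear":[-0.003,0.068,0],"twist":[0,0,-0.15]},{"linear":[0,0,0],"twist":[0,0,0]}]'
python3 st.py '[0.4959,0.1695,0.1207]' '[[0,0,-1],[0,1,0]]'
```

```text
time: 25.42
position: [0.5049, 0.1695, 0.1597]
ee_rot: [-0.696, 0.123, 0.123, 0.696]
ft_force: [0.2, -0.3, -4.5]
opening: 0.169
time: 26.68
position: [0.4969, 0.1696, 0.1317]
ee_rot: [-0.706, 0.033, 0.033, 0.706]
ft_force: [1.4, -0.2, -3.1]
opening: 0.167
t 26.675 pos [0.4969 0.1696 0.1317] open 0.167 F [ 1.4 -0.2 -3.1]
y [-0.093  0.    -0.996] z [-0.001  1.     0.   ] zyaw 90.03
units to target [ 0.    0.37 -0.  ]
turn units [-0.001  0.004 -0.775]
```

```bash
python3 -m crank '[{"linear":[-0.003,0.091,0],"twist":[0,0,-0.2]},{"linear":[-0.003,0.091,0],"twist":[0,0,-0.2]},{"linear":[-0.002,0.068,0],"twist":[0,0,-0.15]},{"linear":[-0.002,0.046,0],"twist":[0,0,-0.1]},{"linear":[-0.001,0.036,0],"twist":[0,0,-0.08]},{"linear":[0,0.02,0],"twist":[0,0,-0.045]},{"linear":[0,0,0],"twist":[0,0,0]},{"linear":[0,0,0],"twist":[0,0,0]}]'
python3 st.py '[0.4959,0.1695,0.1207]' '[[0,0,-1],[0,1,0]]'
```

```text
time: 27.68
position: [0.496, 0.1696, 0.1209]
ee_rot: [-0.707, 0.0, 0.0, 0.707]
ft_force: [-2.8, -0.3, 0.6]
opening: 0.168
t 27.675 pos [0.496  0.1696 0.1209] open 0.168 F [-2.8 -0.3  0.6]
y [-0.001 -0.    -1.   ] z [-0.  1.  0.] zyaw 90.03
units to target [-0.    0.01 -0.  ]
turn units [-0.     0.004 -0.008]
```

Level again with contact. Release, rise, and move aside to look from above.

```bash
python3 -m crank '[{"linear":[0,0,0],"twist":[0,0,0]},{"linear":[0,0,0],"twist":[0,0,0]},{"linear":[0,0,0],"twist":[0,0,0]},{"linear":[0,-0.2,0],"twist":[0,0,0]},{"linear":[0,-0.6,0],"twist":[0,0,0]},{"linear":[0,-0.9,0],"twist":[0,0,0]},{"linear":[0,-0.9,0],"twist":[0,0,0]},{"linear":[0,-0.9,0],"twist":[0,0,0]},{"linear":[0,-0.9,0],"twist":[0,0,0]},{"linear":[0,-0.6,0],"twist":[0,0,0]}]' 0.5
python3 -m crank '[{"linear":[-0.3,0,-0.9],"twist":[0,0,0]},{"linear":[-0.3,0,-0.9],"twist":[0,0,0]},{"linear":[-0.3,0,-0.9],"twist":[0,0,0]},{"linear":[-0.3,0,-0.9],"twist":[0,0,0]},{"linear":[-0.3,0,-0.9],"twist":[0,0,0]},{"linear":[0,0,-0.9],"twist":[0,0,0]},{"linear":[0,0,-0.9],"twist":[0,0,0]},{"linear":[0,0,-0.9],"twist":[0,0,0]},{"linear":[0,0,-0.9],"twist":[0,0,0]},{"linear":[0,0,-0.6],"twist":[0,0,0]}]'
python3 - <<'E'
from bench import ctrl
from h import *
t=ctrl.read_camera('top')[:,:,::-1].copy();cv2.imwrite('pics/t9.png',t)
s=ctrl.read_camera('side')[:,:,::-1].copy();cv2.imwrite('pics/s9.png',s)
cv2.imwrite('pics/m9.png',np.hstack([cv2.resize(t[160:270,200:290],(409,500),interpolation=cv2.INTER_CUBIC),cv2.resize(s[180:260,290:350],(375,500),interpolation=cv2.INTER_CUBIC)]))
# bystanders: moved pixels vs start
a=cv2.imread('pics/top0.png').astype(int);d=np.abs(a-t).max(2)>40
for n,(x0,x1,y0,y1) in dict(pigment=(298,332,155,192),cube=(303,332,272,305),hammer=(480,528,210,325),spatula=(112,148,205,240),turq=(352,430,133,183),blue=(405,485,278,335),green=(218,272,278,355)).items(): print(n,d[y0:y1,x0:x1].mean().round(3))
E
```

```text
time: 28.92
position: [0.4962, 0.1696, 0.2727]
ee_rot: [-0.707, -0.001, -0.0, 0.707]
ft_force: [-0.2, -0.0, 0.2]
opening: 0.499
time: 30.18
position: [0.4511, -0.0925, 0.2714]
ee_rot: [0.707, -0.0, 0.0, -0.707]
ft_force: [-0.4, 0.1, -0.9]
opening: 0.497
pigment 0.0
cube 0.839
hammer 0.0
spatula 0.0
turq 0.0
blue 0.03
green 0.331
```

View pics/m9.png

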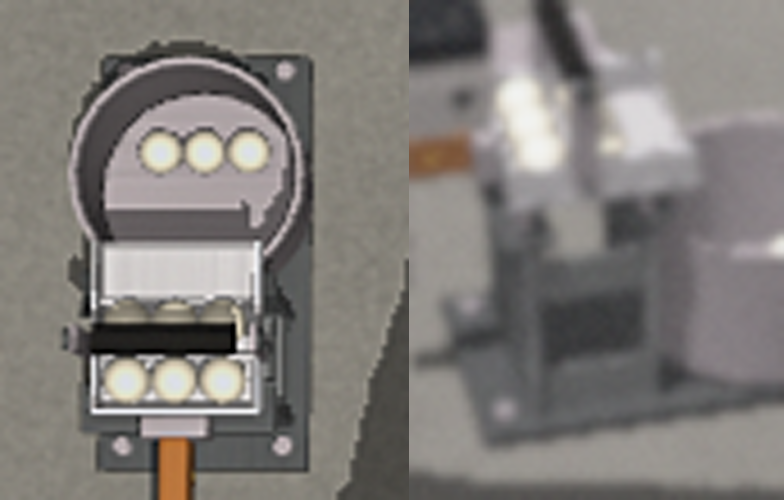

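Three balls are in the jar, the front row is empty, and the middle and back rows are still three each. The tray sits level and straight on the stand. The cube and green regions changed only because the arm and its shadow now cover them. Handing in.

```bash
python3 -c "
from bench import ctrl
print(ctrl.get_obs()['time'],ctrl.hand_in())"
```

```text
the job is handed in; nothing more can be done
30.275 None
```

The job is handed in at 30.3 s of the 67 s allowed. I set the tray on the stand by its bail, let go, then took it by the rear handle and tipped it to about 36.6° (33.9° first, then about 3° more for margin). I lowered it level, released it and moved the arm clear.

**Balls:** the last top view showed three balls in the jar and an empty front row. The middle and back rows still had three balls each.

**Tray:** it sits straight in the top view. At release the gripper was back at its original level grasp pose.

**Bystanders:** the pigment jar, hammer, spatula blade and turquoise look-alike were unchanged in the image comparison.
- The blue look-alike region changed by 3%.
- The test cube (84%) and green look-alike (33%) regions also changed. I put that down to the arm and its shadow covering them, so I could not confirm them from that last view. The gripper's moves past them were at about 0.2 m or higher.

**Force during tipping:** the wrist read about 5 N, more than the 1.4 N or so I expected. The overlay showed the tray still close to its predicted position, with the bail within about 2 pixels.

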